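# Lift the coin tray out of the cash box

## Robot

A 6-joint arm with a two-finger parallel gripper is mounted at the origin on the work surface; the furniture and walls round the work are solid. World frame = base frame: x ahead of the robot, y to its left, z up, the work surface at z = 0. Lengths are in mm, angles in rad, forces in N, time in s.
With the tool pointing down it reaches from about 275 to 775 mm from the base axis. Payload 14.6 kg.
Tool frame: the origin (TCP) lies at the very end of the fingers, on their centre line; the grasp point (between the pads) lies 19 mm behind it; z points along the fingers, y is the line along which they close (so a half turn about z gives the same grasp; the last joint's range is limited). The gripper opens to 85 mm and grips with 20 to 120 N. Pads are 22 mm wide; open, the fingers measure 114 mm over their backs; the gripper's body (76 mm by 85 mm) begins 54 mm behind the grasp point. The pads swing forward as they close: fully open they stand 13 mm farther back than shut.
Start: joints at [-1.401, 0.263, -0.048, 1.259, 0, 1.415], TCP at [167.531, -497.555, 203.278] pointing down, gripper open.
Joint ranges: [-2.65, 2.65], [-0.89, 1.7], [-1.18, 1.37], [-2.13, 2.11], [-1.35, 1.29], [-3.14, 3.14]. Speed limits (rad/s): [1.89, 1.89, 2.57, 2.79, 3.14, 3.14].

## Interface

Orientations are given as a unit quaternion [x, y, z, w].
In Python, from rig import robot gives the robot as it stands. The module is installed in compiled form; this text tells all that it offers.
- The arm moves only by the shell command python3 -m pendant 'ROWS' [OPENING]. ROWS is JSON, a list of rows, each an object with "delta_pos": the shift along the tool's x, y, z in mm, a list of three; "rot": the turn, a rotation vector about the tool's x, y, z in rad, a list of three. In form: [{"delta_pos": [x, y, z], "rot": [wx, wy, wz]}, ...]. A call has 1 to 10 rows; each row is the pose to reach, as a shift and turn from the pose commanded when the call began, along the tool's axes at that moment; what a row does not reach only later rows make up. A row lasts 1/8 s, in which the tool goes at most 62.5 mm and 10.7 degrees, less where a joint would pass 70% of its speed; a pose out of reach is approached as far as the arm can. A call with a gripper value outside its range is refused whole. OPENING is the opening in per cent of the stroke, from 0 (shut) to 100 (fully open), set as the call begins (- or left out, the last holds). The fingers move at their own pace and stop on an object; the grip force is fixed at half the most. Time passes only in rows, so rows that repeat a pose let the fingers close. It gives the time, the measured TCP pose, the force, the opening and the grip force at its end, in the units of the state.
- robot.sense(): the state, without advancing time (a new reading comes with each control period).
- robot.grab_frame(name): name is "side" or "top"; returns the picture (400x640x3 uint8, red, green, blue); there is no depth.
- robot.get_calibration(name): a dict with "mtx" (3x3 intrinsics, pixels), "k1" (the pictures are not rectified: a ray, as slopes to the right and down, at radius r is drawn at 1 + k1 r^2 times it, then the intrinsics apply), "world_from_camera" (4x4, takes a point from camera to world coordinates). Camera axes: x right, y up, looking along -z (the intrinsics and any distortion apply to the point x, -y, -z); pixel columns grow to the right and rows downward; lengths in mm; the calibration is good to about 2 mm. A picture is of the moment at which its call begins. get_calibration takes no time and is no camera call.
- robot.finish_job(): hands the job in; it is judged then, once.
The state is a dict: "clock": time; "joint_pos": joint angles; "dq": joint speeds; "joint_efforts": joint torques, N m; "eef_pos": TCP position; "eef_rot": TCP orientation; "force": force on the tool from outside, world axes, zero at the start; "ft_torque": the same for the moment, N m; "grip_width": finger opening in mm; "grasp_force": force on a finger pad.
Only numpy, scipy, OpenCV 4.12 (cv2) and the standard library are available. Lean on these libraries where they do the work, as an engineer would, in place of code of your own. Each camera call takes 0.05 s, during which the arm holds its last target. There are 200 camera calls.

## Task

Swing the cash box's lid all the way back against its stop, then take the coin tray by its bridge grip and lift it straight up, keeping it level so that the coin rolls and the memory stick stay in it, until its underside is at least 10 cm above the rim of the box and there is room for a hand to reach the papers underneath. Hold the tray still and level over the box and finish while holding it there: do not put it down or let go; leave the other things on the desk where they are.

Things in the scene. Friction and masses are not known exactly. Their poses are not given: they have to be found in the camera images.
- cash_box: grey painted steel cash box, 186 (x) x 246 (y) x 62 mm without its lid, walls 3 mm, fixed to the desk. Origin: centre of its underside, on the desk; z up, x from the front (lock with a key sticking 30 mm out of the front, 40 mm up) to the hinge at the back, y to the left seen from the front. Its rim is 62 mm above the origin. Two ledges inside carry the tray with the tray's underside 20 mm above the origin; the tray has 4 mm clearance to each wall.
- lid (a joint): angle of the lid in rad: 0 shut, 1.57 upright, 1.83 against its stop (leaning 15 degrees past upright, away from the front). It starts shut or slightly ajar (0 to 0.3). The hinge is stiff: the lid stays at any angle where it is left; swinging it takes 3 to 6 N at the pull bar. The lid weighs 0.3 kg and is a pan of 186 x 246 mm, 31 mm deep, walls 3 mm, open underneath.
- lid_hinge (a point): middle of the lid's hinge line, on the rear rim of the box: 93 mm behind the box origin (+x of the box) and 62 mm above it; the hinge line runs along the box's y. The front lower edge of the lid is 186 mm from it.
- lid_handle (a point): middle of the pull bar on top of the lid near its front edge; moves with the lid. A round steel bar, 8 mm thick, 88 mm of it straight, along the box's y; its centre line is 30 mm above the lid's top face. With the lid shut it is 163 mm before the hinge line and 61 mm above it (123 mm above the desk); the lid's front edge is 23 mm further forward.
- coin_tray: black plastic lift-out coin tray, 172 (x) x 232 (y) x 40 mm, 0.16 to 0.26 kg empty, about 0.5 kg with its contents, which may lie to one side. Origin: centre of its underside; axes as the box's while it sits in it. Inside, low partitions up to 23 mm above the underside form small compartments before and behind a middle rib.
- tray_grip (a point): centre of the bridge grip in the middle of the tray: a flat upright bar of bare aluminium along the tray's y, 10 mm thick (x), 104 mm long, 18 mm high, its centre 58 mm and its top 67 mm above the tray's underside (top 87 mm above the desk while the tray sits in the box). Below the bar is a 23 mm gap to the middle rib; before and behind it the tray is open for 80 mm, rolls reach up to 27 mm above the underside.
- roll_long: paper-wrapped coin roll lying in a compartment of the tray, 24 mm thick, 60 mm long, 60 to 130 g; origin at its centre, x along its axis
- roll_mid: the same, 50 mm long
- roll_short: the same, 40 mm long
- usb_stick: black memory stick, 18 x 52 x 9 mm, lying flat in the wide rear compartment of the tray; origin at its underside
- calculator: bystander: pocket calculator, 112 x 68 x 14 mm, right of the box; origin under its centre
- marker_a: bystander: white and red marker pen, 135 mm long, 17 mm thick, before the box; origin under its centre
- staple_box: bystander: small red card box, 40 x 62 x 20 mm, left of the box; origin under its centre
- the_hand_stamp: bystander: wooden-handled hand stamp, 38 mm across, 76 mm high, standing left of the box; origin under its centre
- eraser: bystander: eraser in a card sleeve, 21 x 52 x 13 mm, before the box; origin under its centre
- stapler: bystander: black stapler, 128 x 26 x 48 mm, right of the box; origin under its centre
Things that resemble listed ones, but are neither listed nor needed, are in the scene too. What is shaped like the roll_long but purple is not meant.

How it is judged:
By the outcome, as a careful person would: the job done as asked, in the order asked, and still so for the second after the job is handed in, while the arm keeps its last pose, push and grip.
It also fails if it takes over 61 s, if anything falls off the work surface, if the arm or the gripper's body presses on something with over 40 N, if the wrist force passes 120 N, or if a joint passes its speed limit or range.

## Working session

There is one attempt and no reset: what is moved stays moved. The work goes in short steps, Python scripts to look and compute and a shell command to move; the robot and the scene stay as the last step left them, time stands still between calls to the robot, and variables do not carry over. Pictures are saved under pics/ and viewed, at most 10 in all, crops included, and the job is handed in when it is done.

```bash
mkdir -p pics
python3 - <<'E'
from rig import robot
import cv2
s=robot.sense();print(s)
for n in("top","side"):
    cv2.imwrite(f"pics/{n}0.png",robot.grab_frame(n)[:,:,::-1]);print(robot.get_calibration(n))
E
```

```text
{'clock': 0.0, 'joint_pos': array([-1.40128800e+00,  2.63542183e-01, -4.89371033e-02,  1.25942712e+00,
       -3.27290193e-06,  1.41549627e+00]), 'dq': array([-1.85260674e-04,  1.63333592e-04, -7.14328244e-04,  1.26179530e-04,
       -4.87308517e-04,  7.14103918e-05]), 'joint_efforts': array([-3.35472163e-03, -6.37617517e+01,  3.84561932e+01,  1.39605950e-02,
       -2.27813757e-04, -1.58214092e-06]), 'eef_pos': array([ 167.48185103, -497.23545102,  202.81508355]), 'eef_rot': array([ 9.86841247e-01,  1.61691202e-01, -5.57943714e-06, -5.55011611e-04]), 'force': array([-0.18127992, -0.75205927, -0.32837883]), 'ft_torque': array([ 0.01110481, -0.01137341,  0.01498004]), 'grasp_force': 0.0, 'grip_width': 85.28095460669415}
{'mtx': array([[402.68723541,   0.        , 317.73749589],
       [  0.        , 402.68723541, 206.83112329],
       [  0.        ,   0.        ,   1.        ]]), 'k1': -0.09507739904032354, 'world_from_camera': array([[ 2.86413623e-02,  9.93823115e-01, -1.07216086e-01,
         4.20687952e+02],
       [-9.99582741e-01,  2.88776533e-02,  6.51655625e-04,
         1.54339941e+00],
       [ 3.74377937e-03,  1.07152684e-01,  9.94235529e-01,
         1.06089837e+03],
       [ 0.00000000e+00,  0.00000000e+00,  0.00000000e+00,
         1.00000000e+00]])}
{'mtx': array([[407.56383025,   0.        , 323.55457566],
       [  0.        , 407.56383025, 201.5604569 ],
       [  0.        ,   0.        ,   1.        ]]), 'k1': 0.011812629097614291, 'world_from_camera': array([[-8.84961890e-01,  2.45327001e-01, -3.95799337e-01,
         1.41881382e+02],
       [-4.65169996e-01, -4.26613949e-01,  7.75640002e-01,
         8.21597238e+02],
       [ 2.14319173e-02,  8.70525819e-01,  4.91655847e-01,
         6.16681467e+02],
       [ 0.00000000e+00,  0.00000000e+00,  0.00000000e+00,
         1.00000000e+00]])}
```

View pics/top0.png

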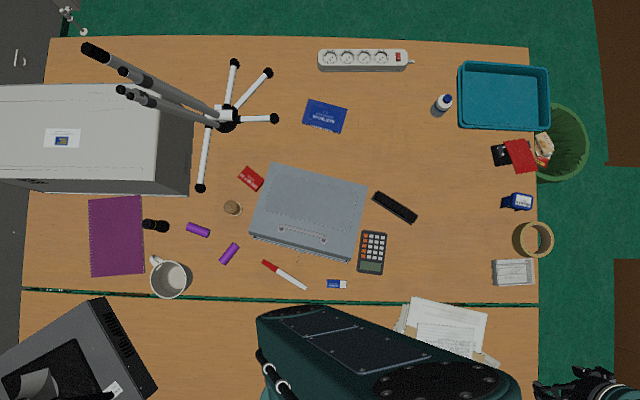

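View pics/side0.png

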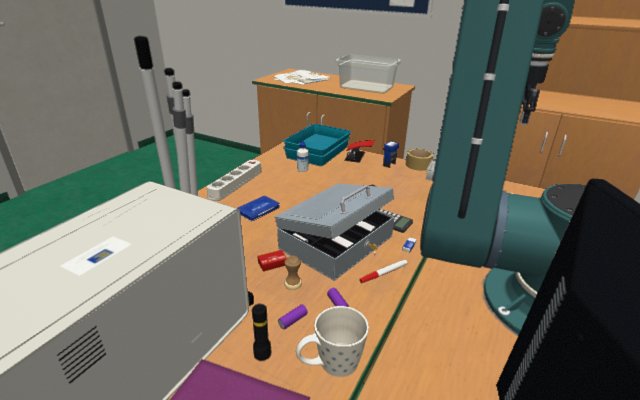

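The top view shows the shut or ajar lid at about (310,212), with the pull bar running from (280,226) to (325,240). The side view shows the lid ajar, bar at about (357,197), and the box's front-left bottom corner at about (335,273). I'll zoom in.

Run:
```python
import cv2,numpy as np
a=cv2.imread("pics/top0.png")[150:275,235:385];b=cv2.imread("pics/side0.png")[175:285,260:420]
cv2.imwrite("pics/c1.png",cv2.resize(a,None,fx=5,fy=4.8,interpolation=2)[:600,:750])
cv2.imwrite("pics/c2.png",cv2.resize(b,None,fx=5,fy=5,interpolation=2))
```

```text
(no output)
```

View pics/c1.png

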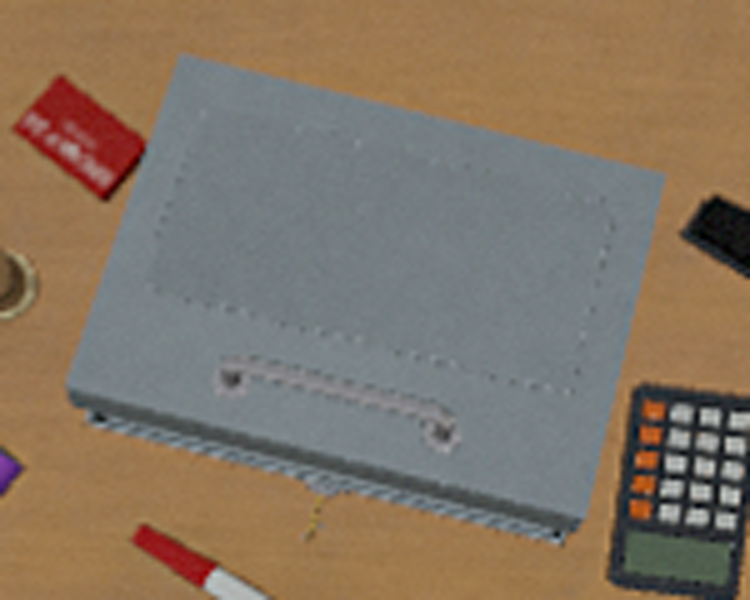

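View pics/c2.png

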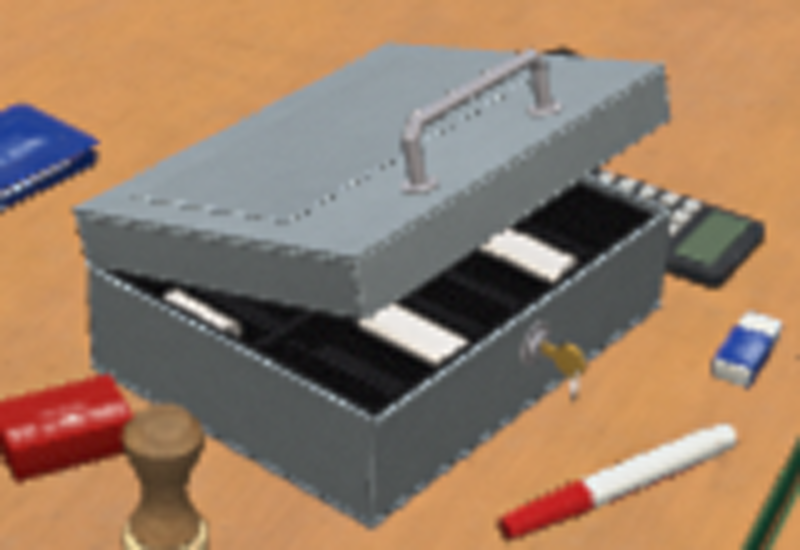

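The zooms show the lid about 0.3 rad ajar. Lid top corners are FL (249,231), FR (351,259), RL (271,162) and RR (368,187) in the top view. The bar ends are at (281,226) and (324,236) in the top view, and (342,201) and (368,187) in the side view. Next step is triangulating these.

```bash
cat > h.py <<'E'
import numpy as np,cv2
from rig import robot
C={n:robot.get_calibration(n) for n in("top","side")}
def ray(n,p):
    c=C[n];d=cv2.undistortPoints(np.array([[p]],float),c["mtx"],np.array([c["k1"],0,0,0,0.]))[0,0]
    T=c["world_from_camera"];v=T[:3,:3]@[d[0],-d[1],-1];return T[:3,3],v/np.linalg.norm(v)
def plane(n,p,z):
    o,v=ray(n,p);return o+v*(z-o[2])/v[2]
def tri(pt,ps):
    a,u=ray("top",pt);b,v=ray("side",ps)
    s=np.linalg.lstsq(np.c_[u,-v],b-a,rcond=None)[0];p,q=a+s[0]*u,b+s[1]*v
    return (p+q)/2,np.linalg.norm(p-q)
E
python3 - <<'E'
from h import *
np.set_printoptions(precision=1,suppress=True)
for k,a,b in[("barL",(280.6,225.8),(342,200.6)),("barR",(324,235.8),(367.6,186.6)),("FL",(249,231.3),(332,226)),("FR",(351,259.4),(392.6,188)),("RL",(271,161.9),(275.6,217.4)),("RR",(367.6,186.9),(338,184))]:print(k,*tri(a,b))
for k,p,z in[("bFL",(335,280),0),("rFL",(335,257.6),62),("rFR",(393,217),62),("bFR",(392.4,236),0),("bRL",(279,248),0)]:print(k,plane("side",p,z))
E
```

```text
barL [472.3  82.5 163.9] 0.4199680077189905
barR [451.4 -15.5 161.4] 3.692777834553427
FL [459.2 156.6 141.1] 0.3766869921498424
FR [403.4 -77.5 141.8] 2.8642401707473333
RL [632.4 118.6  89.6] 1.8474788511594518
RR [ 577.6 -119.5   90.2] 0.5210689035362094
bFL [445.1 159.9   0. ]
rFL [448.2 158.5  62. ]
rFR [392.9 -71.4  62. ]
bFR [389.7 -76.8   0. ]
bRL [624.9 118.6   0. ]
```

```bash
python3 -m pendant '[{"delta_pos":[0,0,-50],"rot":[0,0,0]},{"delta_pos":[447,-409,-50],"rot":[0,0,-1.015]},{"delta_pos":[447,-409,-50],"rot":[0,0,-1.015]},{"delta_pos":[447,-409,-50],"rot":[0,0,-1.015]},{"delta_pos":[447,-409,-50],"rot":[0,0,-1.015]},{"delta_pos":[447,-409,-50],"rot":[0,0,-1.015]},{"delta_pos":[447,-409,-50],"rot":[0,0,-1.015]},{"delta_pos":[447,-409,-50],"rot":[0,0,-1.015]},{"delta_pos":[447,-409,-50],"rot":[0,0,-1.015]},{"delta_pos":[447,-409,-50],"rot":[0,0,-1.015]}]'; python3 -m pendant '[{"delta_pos":[0,0,0],"rot":[0,0,0]},{"delta_pos":[0,0,0],"rot":[0,0,0]}]'
```

```text
clock: 1.35
eef_pos: [440.2, -3.1, 253.2]
eef_rot: [0.784, 0.621, -0.0, 0.0]
force: [1.6, -1.0, -0.7]
grip_width: 85.7
grasp_force: 0.0
clock: 1.6
eef_pos: [439.4, -5.3, 253.0]
eef_rot: [0.784, 0.621, -0.0, -0.0]
force: [-1.1, -0.0, 0.2]
grip_width: 85.4
grasp_force: 0.0
```

```bash
python3 -m pendant '[{"delta_pos":[42,12,0],"rot":[0,0,0]},{"delta_pos":[42,12,0],"rot":[0,0,0]},{"delta_pos":[42,12,50],"rot":[0,0,0]},{"delta_pos":[42,12,80],"rot":[0,0,0]},{"delta_pos":[42,12,105],"rot":[0,0,0]},{"delta_pos":[42,12,105],"rot":[0,0,0]}]'
python3 - <<'E'
from h import *
a=robot.grab_frame("side")[90:290,250:450,::-1]
cv2.imwrite("pics/s1.png",cv2.resize(a,None,fx=3,fy=3))
E
```

```text
clock: 2.35
eef_pos: [459.5, 31.5, 147.4]
eef_rot: [0.785, 0.62, -0.001, -0.001]
force: [0.8, -0.3, 0.2]
grip_width: 85.2
grasp_force: 0.0
```

View pics/s1.png

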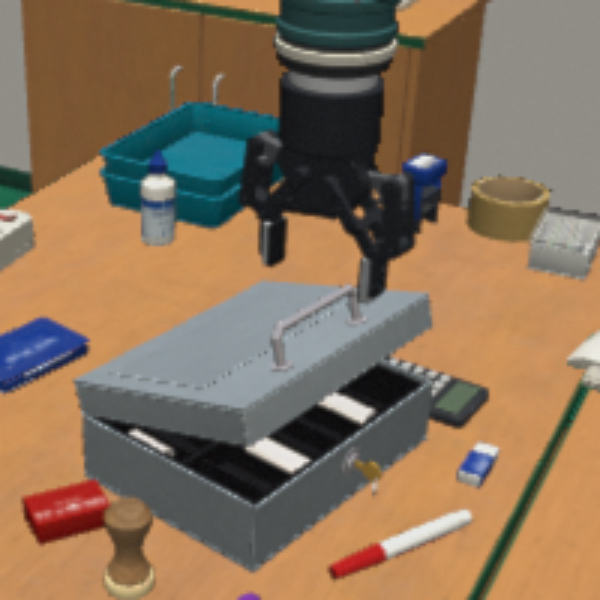

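The picture shows the open fingers straddling the bar in line, tips at about crop (270,262) and (370,298). They look higher than I expected relative to the bar, which runs from crop (280,335) to (352,292). Checking by projecting the pose.

```bash
cat >> h.py <<'E'
def proj(n,P):
    c=C[n];T=np.linalg.inv(c["world_from_camera"]);p=T[:3,:3]@P+T[:3,3];x,y=p[0]/-p[2],-p[1]/-p[2];k=1+c["k1"]*(x*x+y*y)
    return np.array([x*k,y*k])*c["mtx"][0,0]+c["mtx"][:2,2]
E
python3 - <<'E'
from h import *
s=robot.sense();print(s["eef_pos"],s["force"],s["joint_pos"])
P=s["eef_pos"];ex=np.array([.9734,-.229,0]);z=np.array([0,0,1])
for k in(0,13):
  for d in(-50,0,50):print(k,d,(proj("side",P+ex*d+z*k)-[250,90])*3)
E
```

```text
[460.36144196  31.64124533 148.54938597] [-0.30674599  0.89119925  0.6494564 ] [-1.08159914e-01  1.81433109e-01 -3.11282038e-01  1.07891387e+00
 -1.53193132e-04  1.69558156e+00]
0 -50 [367.9815371  346.65035065]
0 0 [316.05468562 325.06892011]
0 50 [267.07095584 304.70843203]
13 -50 [369.35418504 331.92121871]
13 0 [317.04256113 310.6284737 ]
13 50 [267.71463935 290.54728413]
```

Run:
```python
from h import *
a=robot.grab_frame("side")[:,:,::-1];t=robot.grab_frame("top")[:,:,::-1]
b=cv2.imread("pics/s1.png");n=cv2.resize(a[90:290,250:450],None,fx=3,fy=3)
print("diff",np.abs(n.astype(int)-b).mean())
l=cv2.resize(a[150:220,310:400],None,fx=6,fy=6,interpolation=2)[:,:400]
r=cv2.resize(t[150:275,255:355],None,fx=4,fy=4,interpolation=2)
h=np.zeros((500,800,3),np.uint8);h[:420,:400]=l;h[:500,400:]=r
cv2.imwrite("pics/s2.png",h)
```

```text
diff 1.1829222222222222
```

View pics/s2.png

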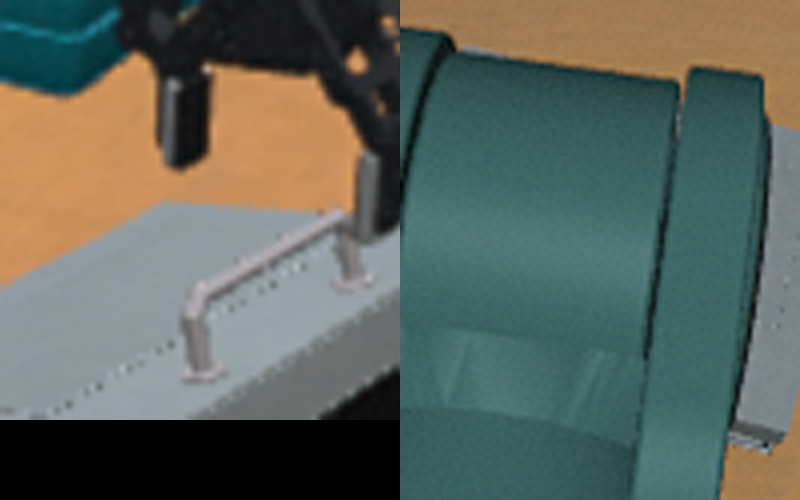

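The far fingertip is at side pixel (341,178) and the near one at (372,190), about 10 px above where the projection puts them. They straddle the bar but sit higher than expected, so I'll close and read the width.

```bash
python3 -m pendant '[{"delta_pos":[0,0,0],"rot":[0,0,0]},{"delta_pos":[0,0,0],"rot":[0,0,0]},{"delta_pos":[0,0,0],"rot":[0,0,0]},{"delta_pos":[0,0,0],"rot":[0,0,0]},{"delta_pos":[0,0,0],"rot":[0,0,0]},{"delta_pos":[0,0,0],"rot":[0,0,0]},{"delta_pos":[0,0,0],"rot":[0,0,0]},{"delta_pos":[0,0,0],"rot":[0,0,0]}]' 0
python3 - <<'E'
from h import *
a=robot.grab_frame("side")[150:220,310:400,::-1]
cv2.imwrite("pics/s3.png",cv2.resize(a,None,fx=6,fy=6,interpolation=2))
E
```

```text
clock: 3.5
eef_pos: [461.0, 32.9, 148.3]
eef_rot: [0.784, 0.621, 0.0, 0.0]
force: [-0.2, 0.9, -0.1]
grip_width: 0.1
grasp_force: 0.0
```

View pics/s3.png

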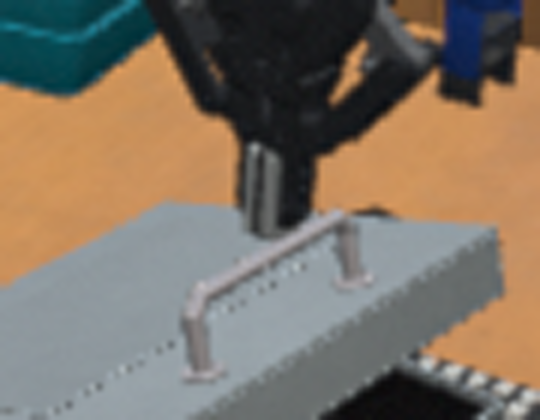

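The closed fingers' tip is at side pixel about (356,189), just above and behind the bar, which sits near (355,192). The fingers shut empty with no force, so they are above the bar. I'll probe downward gently to confirm the height offset.

```bash
for i in 1 2 ; do python3 -m pendant '[{"delta_pos":[0,0,1],"rot":[0,0,0]},{"delta_pos":[0,0,2],"rot":[0,0,0]},{"delta_pos":[0,0,3],"rot":[0,0,0]}]' | egrep 'pos|force' ; done
```

```text
eef_pos: [460.9, 32.9, 145.2]
force: [0.2, -0.3, 0.2]
grasp_force: 0.0
eef_pos: [460.9, 32.8, 142.2]
force: [-0.1, -0.6, -0.2]
grasp_force: 0.0
```

```bash
for i in 1 2 3; do python3 -m pendant '[{"delta_pos":[0,0,1],"rot":[0,0,0]},{"delta_pos":[0,0,2],"rot":[0,0,0]}]' | egrep 'eef_pos|^force' ; done
python3 - <<'E'
from h import *
a=robot.grab_frame("side")[150:220,310:400,::-1]
cv2.imwrite("pics/s4.png",cv2.resize(a,None,fx=6,fy=6,interpolation=2))
print(proj("top",np.array([167.5,-497.2,203])))
E
```

```text
eef_pos: [460.7, 32.9, 140.3]
force: [-3.4, 0.1, 3.2]
eef_pos: [460.9, 32.9, 138.2]
force: [-3.0, -0.1, 3.4]
eef_pos: [460.9, 32.9, 136.2]
force: [-2.3, 0.3, 4.0]
[543.50025125 372.40589184]
```

View pics/s4.png

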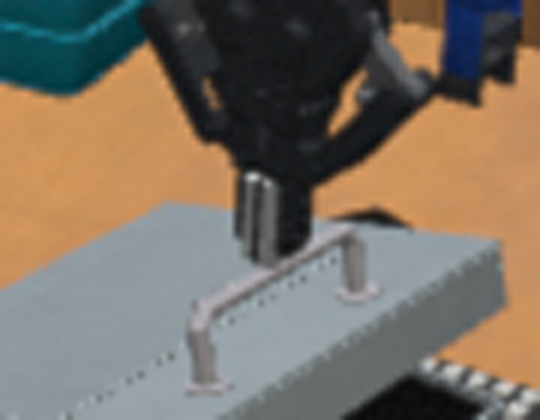

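The finger has touched the bar's top at a reported TCP of about 141 and pushed it down about 5 mm; the bar's middle is now near crop (275,270). Against the cameras, the true tip is therefore about 26 mm above the reported TCP. I'll raise, open, and go down with that correction.

```bash
python3 -m pendant '[{"delta_pos":[0,0,-20],"rot":[0,0,0]},{"delta_pos":[0,0,-20],"rot":[0,0,0]},{"delta_pos":[0,0,-20],"rot":[0,0,0]},{"delta_pos":[0,0,-20],"rot":[0,0,0]},{"delta_pos":[0,0,-20],"rot":[0,0,0]},{"delta_pos":[0,0,-20],"rot":[0,0,0]},{"delta_pos":[0,0,-20],"rot":[0,0,0]}]' 100|tail -3
python3 -m pendant '[{"delta_pos":[0,0,10],"rot":[0,0,0]},{"delta_pos":[0,0,20],"rot":[0,0,0]},{"delta_pos":[0,0,30],"rot":[0,0,0]},{"delta_pos":[0,0,35],"rot":[0,0,0]},{"delta_pos":[0,0,38],"rot":[0,0,0]},{"delta_pos":[0,0,38],"rot":[0,0,0]}]'
```

```text
force: [0.0, -0.1, -1.0]
grip_width: 85.3
grasp_force: 0.0
clock: 6.72
eef_pos: [460.9, 32.9, 118.2]
eef_rot: [0.784, 0.621, -0.0, -0.0]
force: [0.6, 0.1, 0.3]
grip_width: 85.7
grasp_force: 0.0
```

```bash
python3 -m pendant '[{"delta_pos":[0,0,0],"rot":[0,0,0]},{"delta_pos":[0,0,0],"rot":[0,0,0]},{"delta_pos":[0,0,0],"rot":[0,0,0]},{"delta_pos":[0,0,0],"rot":[0,0,0]},{"delta_pos":[0,0,0],"rot":[0,0,0]},{"delta_pos":[0,0,0],"rot":[0,0,0]},{"delta_pos":[0,0,0],"rot":[0,0,0]},{"delta_pos":[0,0,0],"rot":[0,0,0]}]' 0
```

```text
clock: 7.72
eef_pos: [457.7, 33.6, 117.8]
eef_rot: [0.784, 0.621, -0.002, -0.002]
force: [-16.7, 4.3, 9.6]
grip_width: 5.6
grasp_force: 58.9
```

Gripped. Now I'll swing the lid along its arc, radius 174 mm, with the tool vertical and the bar turning in the pads.

```bash
python3 -m pendant '[{"delta_pos":[0,-1.5,0],"rot":[0,0,0]},{"delta_pos":[0,2,-7],"rot":[0,0,0]},{"delta_pos":[0,7,-14],"rot":[0,0,0]},{"delta_pos":[0,13,-20],"rot":[0,0,0]},{"delta_pos":[0,19,-26],"rot":[0,0,0]},{"delta_pos":[0,19,-26],"rot":[0,0,0]}]'
```

```text
clock: 8.48
eef_pos: [479.6, 28.5, 145.2]
eef_rot: [0.784, 0.621, 0.0, -0.0]
force: [-5.7, 1.7, 6.4]
grip_width: 5.3
grasp_force: 59.8
```

```bash
python3 -m pendant '[{"delta_pos":[0,6,-6],"rot":[0,0,0]},{"delta_pos":[0,13,-12],"rot":[0,0,0]},{"delta_pos":[0,20,-17],"rot":[0,0,0]},{"delta_pos":[0,27,-22],"rot":[0,0,0]},{"delta_pos":[0,34,-27],"rot":[0,0,0]},{"delta_pos":[0,42,-31],"rot":[0,0,0]},{"delta_pos":[0,50,-35],"rot":[0,0,0]},{"delta_pos":[0,58,-38],"rot":[0,0,0]}]'
python3 -m pendant '[{"delta_pos":[0,8,-3],"rot":[0,0,0]},{"delta_pos":[0,16,-6],"rot":[0,0,0]},{"delta_pos":[0,25,-8],"rot":[0,0,0]},{"delta_pos":[0,33,-10],"rot":[0,0,0]},{"delta_pos":[0,42,-11],"rot":[0,0,0]},{"delta_pos":[0,50,-12],"rot":[0,0,0]},{"delta_pos":[0,59,-12],"rot":[0,0,0]},{"delta_pos":[0,68,-12],"rot":[0,0,0]},{"delta_pos":[0,79,-12],"rot":[0,0,0]},{"delta_pos":[0,79,-12],"rot":[0,0,0]}]'
```

```text
clock: 9.48
eef_pos: [536.1, 15.4, 184.0]
eef_rot: [0.784, 0.621, 0.0, 0.0]
force: [-10.8, 3.1, 18.2]
grip_width: 5.7
grasp_force: 60.1
clock: 10.72
eef_pos: [614.5, -2.9, 194.7]
eef_rot: [0.784, 0.621, 0.001, 0.001]
force: [2.8, 3.6, 1.9]
grip_width: 5.5
grasp_force: 61.8
```

```bash
python3 -m pendant '[{"delta_pos":[0,0,0],"rot":[0,0,0]},{"delta_pos":[0,0,0],"rot":[0,0,0]},{"delta_pos":[0,0,0],"rot":[0,0,0]},{"delta_pos":[0,0,0],"rot":[0,0,0]},{"delta_pos":[0,0,-10],"rot":[0,0,0]},{"delta_pos":[0,0,-30],"rot":[0,0,0]},{"delta_pos":[0,0,-60],"rot":[0,0,0]},{"delta_pos":[0,0,-90],"rot":[0,0,0]},{"delta_pos":[0,0,-90],"rot":[0,0,0]}]' 25
python3 -m pendant '[{"delta_pos":[0,-40,0],"rot":[0,0,0]},{"delta_pos":[0,-80,0],"rot":[0,0,0]},{"delta_pos":[0,-106,0],"rot":[0,0,0]},{"delta_pos":[0,-106,0],"rot":[0,0,0]},{"delta_pos":[0,-106,40],"rot":[0,0,0]},{"delta_pos":[0,-106,90],"rot":[0,0,0]},{"delta_pos":[0,-106,90],"rot":[0,0,0]}]' 0
```

```text
clock: 11.85
eef_pos: [613.6, -3.0, 286.9]
eef_rot: [0.784, 0.621, 0.001, 0.001]
force: [-0.3, 1.1, -0.5]
grip_width: 21.3
grasp_force: 0.0
clock: 12.72
eef_pos: [508.1, 21.5, 191.7]
eef_rot: [0.784, 0.621, -0.002, -0.002]
force: [0.6, -0.2, 1.0]
grip_width: 0.0
grasp_force: 0.0
```

```bash
python3 -m pendant '[{"delta_pos":[0,15,0],"rot":[0,0,0]},{"delta_pos":[0,28,0],"rot":[0,0,0]},{"delta_pos":[0,40,0],"rot":[0,0,0]},{"delta_pos":[0,52,0],"rot":[0,0,0]},{"delta_pos":[0,64,0],"rot":[0,0,0]},{"delta_pos":[0,76,0],"rot":[0,0,0]},{"delta_pos":[0,88,0],"rot":[0,0,0]},{"delta_pos":[0,98,0],"rot":[0,0,0]},{"delta_pos":[0,105,0],"rot":[0,0,0]},{"delta_pos":[0,110,0],"rot":[0,0,0]}]' | egrep 'pos|force'
python3 -m pendant '[{"delta_pos":[0,3,0],"rot":[0,0,0]},{"delta_pos":[0,6,0],"rot":[0,0,0]}]' | egrep 'pos|force'
python3 -m pendant '[{"delta_pos":[0,3,0],"rot":[0,0,0]},{"delta_pos":[0,5,0],"rot":[0,0,0]}]' | egrep 'pos|force'
```

```text
eef_pos: [617.0, -3.8, 194.1]
force: [-2.5, 1.0, -1.5]
grasp_force: 1.0
eef_pos: [622.6, -5.1, 194.3]
force: [-2.3, 0.5, -1.7]
grasp_force: 1.0
eef_pos: [627.5, -6.3, 194.3]
force: [-2.5, 0.7, -1.3]
grasp_force: 1.0
```

```bash
for i in 1 2 3; do python3 -m pendant '[{"delta_pos":[0,2,0],"rot":[0,0,0]},{"delta_pos":[0,3,0],"rot":[0,0,0]}]' | egrep 'eef_pos|^force';done
```

```text
eef_pos: [630.4, -7.0, 194.3]
force: [-1.5, -0.1, -1.6]
eef_pos: [631.1, -7.1, 194.1]
force: [-19.2, 3.3, 4.8]
eef_pos: [631.4, -7.2, 193.9]
force: [-36.9, 6.6, 11.8]
```

The stop is reached: force rose to 37 N at s≈616, where 615 was expected. I'll back off above the tray and look.

```bash
python3 -m pendant '[{"delta_pos":[0,-20,0],"rot":[0,0,0]},{"delta_pos":[0,-60,0],"rot":[0,0,0]},{"delta_pos":[0,-100,0],"rot":[0,0,0]},{"delta_pos":[0,-130,0],"rot":[0,0,0]},{"delta_pos":[0,-130,0],"rot":[0,0,0]},{"delta_pos":[0,-130,20],"rot":[0,0,0]},{"delta_pos":[0,-130,60],"rot":[0,0,0]},{"delta_pos":[0,-130,80],"rot":[0,0,0]},{"delta_pos":[0,-130,80],"rot":[0,0,0]}]' 100
python3 - <<'E'
from h import *
f=robot.grab_frame("side")[:,:,::-1]
a=f[120:270,260:420]
cv2.imwrite("pics/full5.png",f);cv2.imwrite("pics/s5.png",cv2.resize(a,None,fx=5,fy=4,interpolation=2))
ex=np.array([.9734,-.229,0]);ey=np.array([.229,.9734,0])
for t in(-52,0,52):
    print(proj("side",489*ex+(137.5+t)*ey+[0,0,87]))
E
```

```text
clock: 16.35
eef_pos: [509.8, 21.3, 113.4]
eef_rot: [0.784, 0.621, -0.001, -0.001]
force: [0.2, 0.0, 0.7]
grip_width: 85.1
grasp_force: 0.0
[350.93398259 206.00525443]
[338.30853526 213.57654528]
[324.80356639 221.67598379]
```

View pics/s5.png

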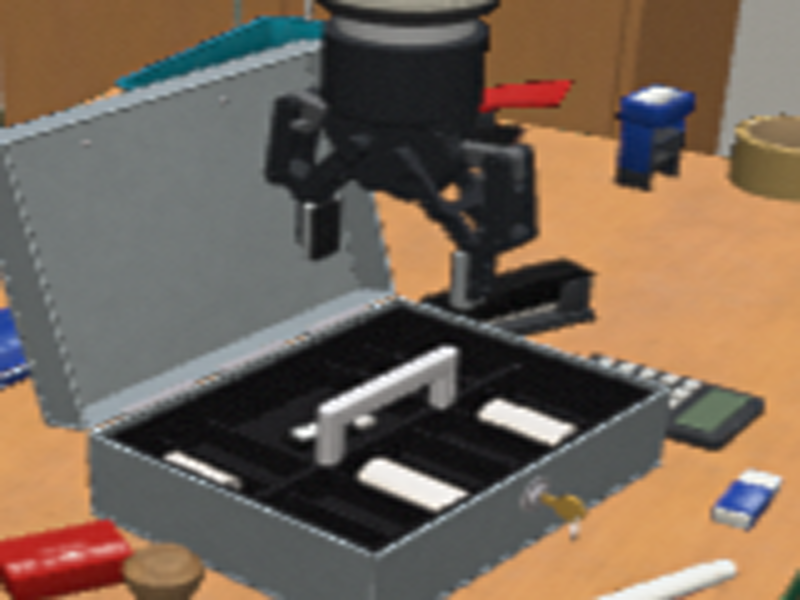

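The lid is open at its stop, and the tray grip's top edge runs from side pixel (325,221) to (351,207), within 2 px of the prediction. The rolls are at crop (412,483), (525,422) and (202,468). I'll estimate the load's centre so I can grip near it.

```bash
python3 - <<'E'
from h import *
ex=np.array([.9734,-.229,0]);ey=np.array([.229,.9734,0])
for p in[(342.4,240.75),(365,225.5),(300.4,237),(326.6,226)]:
    P=plane("side",p,44);print(P@ex-489,P@ey-137.5)
E
python3 -m pendant '[{"delta_pos":[0,-2,15],"rot":[0,0,0]},{"delta_pos":[0,-2,30],"rot":[0,0,0]},{"delta_pos":[0,-2,45],"rot":[0,0,0]},{"delta_pos":[0,-2,55],"rot":[0,0,0]},{"delta_pos":[0,-2,55],"rot":[0,0,0]}]'
```

```text
-44.84678193708555 36.51248641104456
-44.98589359390422 -57.31801187942463
41.65929020915564 94.49686729166521
26.670621623979514 12.463887304291148
clock: 17.02
eef_pos: [508.0, 21.8, 59.5]
eef_rot: [0.784, 0.621, 0.0, 0.0]
force: [-0.0, 0.9, 0.3]
grip_width: 85.5
grasp_force: 0.0
```

```bash
python3 -m pendant '[{"delta_pos":[10,0,0],"rot":[0,0,0]},{"delta_pos":[10,0,10],"rot":[0,0,0]},{"delta_pos":[10,0,20],"rot":[0,0,0]},{"delta_pos":[10,0,25],"rot":[0,0,0]},{"delta_pos":[10,0,25],"rot":[0,0,0]}]' | egrep 'pos|force'
python3 -m pendant '[{"delta_pos":[0,0,0],"rot":[0,0,0]},{"delta_pos":[0,0,0],"rot":[0,0,0]},{"delta_pos":[0,0,0],"rot":[0,0,0]},{"delta_pos":[0,0,0],"rot":[0,0,0]},{"delta_pos":[0,0,0],"rot":[0,0,0]},{"delta_pos":[0,0,0],"rot":[0,0,0]},{"delta_pos":[0,0,0],"rot":[0,0,0]},{"delta_pos":[0,0,0],"rot":[0,0,0]}]' 0
```

```text
eef_pos: [509.6, 31.6, 33.8]
force: [0.6, 0.4, -0.4]
grasp_force: 0.0
clock: 18.65
eef_pos: [510.1, 31.6, 34.5]
eef_rot: [0.784, 0.621, 0.0, 0.0]
force: [-1.2, -1.0, 5.4]
grip_width: 8.6
grasp_force: 59.5
```

```bash
python3 -m pendant '[{"delta_pos":[0,0,-1],"rot":[0,0,0]},{"delta_pos":[0,0,-3],"rot":[0,0,0]},{"delta_pos":[0,0,-6],"rot":[0,0,0]},{"delta_pos":[0,0,-10],"rot":[0,0,0]},{"delta_pos":[0,0,-10],"rot":[0,0,0]},{"delta_pos":[0,0,-10],"rot":[0,0,0]}]'
python3 - <<'E'
from h import *
s=robot.sense();t=s["ft_torque"];print(s["force"],t,t@[.9734,-.229,0],t@[.229,.9734,0])
cv2.imwrite("pics/f6.png",robot.grab_frame("side")[:,:,::-1])
E
```

```text
clock: 19.4
eef_pos: [510.0, 31.6, 44.3]
eef_rot: [0.784, 0.621, 0.0, 0.0]
force: [0.2, -0.3, -4.1]
grip_width: 9.0
grasp_force: 58.4
[ 0.23153855 -0.25264817 -4.10951616] [ 0.03488547  0.00361879 -0.01875433] 0.03312881653774507 0.011511301782610367
```

```bash
python3 -m pendant '[{"delta_pos":[0,0,-4],"rot":[0,0,0]},{"delta_pos":[0,0,-10],"rot":[0,0,0]},{"delta_pos":[0,0,-18],"rot":[0,0,0]},{"delta_pos":[0,0,-27],"rot":[0,0,0]},{"delta_pos":[0,0,-36],"rot":[0,0,0]},{"delta_pos":[0,0,-45],"rot":[0,0,0]},{"delta_pos":[0,0,-54],"rot":[0,0,0]},{"delta_pos":[0,0,-63],"rot":[0,0,0]},{"delta_pos":[0,0,-71],"rot":[0,0,0]},{"delta_pos":[0,0,-75],"rot":[0,0,0]}]' |egrep 'pos|force'
python3 -m pendant '[{"delta_pos":[0,0,-6],"rot":[0,0,0]},{"delta_pos":[0,0,-15],"rot":[0,0,0]},{"delta_pos":[0,0,-24],"rot":[0,0,0]},{"delta_pos":[0,0,-33],"rot":[0,0,0]},{"delta_pos":[0,0,-42],"rot":[0,0,0]},{"delta_pos":[0,0,-51],"rot":[0,0,0]},{"delta_pos":[0,0,-60],"rot":[0,0,0]},{"delta_pos":[0,0,-68],"rot":[0,0,0]},{"delta_pos":[0,0,-73],"rot":[0,0,0]},{"delta_pos":[0,0,-75],"rot":[0,0,0]}]'
python3 -m pendant '[{"delta_pos":[0,0,0],"rot":[0,0,0]},{"delta_pos":[0,0,0],"rot":[0,0,0]},{"delta_pos":[0,0,0],"rot":[0,0,0]},{"delta_pos":[0,0,0],"rot":[0,0,0]}]' |egrep 'pos|force'
python3 - <<'E'
from h import *
f=robot.grab_frame("side")[:,:,::-1]
cv2.imwrite("pics/s7.png",cv2.resize(f[50:290,255:415],None,fx=3,fy=2.5,interpolation=2))
s=robot.sense();t=s["ft_torque"];print(s["force"],t)
ex=np.array([.9734,-.229,0]);ey=np.array([.229,.9734,0])
for a,b in((-86,-116),(-86,116),(86,116)):print((proj("side",(489+a)*ex+(137.5+b)*ey+[0,0,180])-[255,50])*[3,2.5])
E
```

```text
eef_pos: [510.1, 31.6, 119.8]
force: [-0.7, 0.2, -4.0]
grasp_force: 58.5
clock: 21.95
eef_pos: [510.0, 31.6, 194.5]
eef_rot: [0.784, 0.621, 0.0, 0.0]
force: [0.8, 0.5, -5.2]
grip_width: 9.0
grasp_force: 58.5
eef_pos: [509.9, 31.6, 194.2]
force: [0.2, 0.5, -4.1]
grasp_force: 58.5
[-0.18148627  0.44107359 -3.60423778] [-0.03535721 -0.05085043  0.02212567]
[424.09591428 314.76811783]
[245.74459988 402.59669992]
[ 74.71497171 338.17078855]
```

View pics/s7.png

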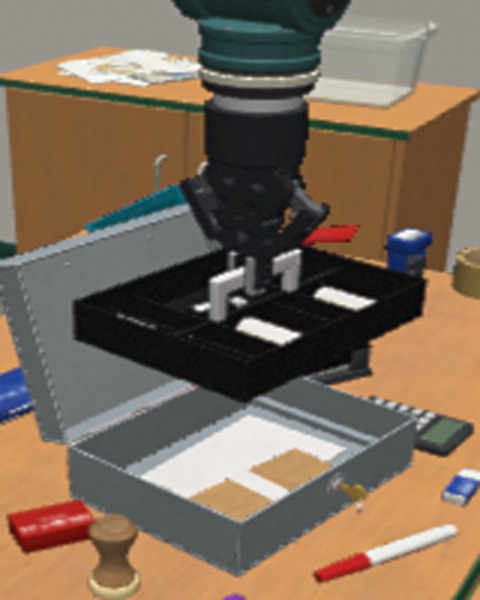

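The tray hangs level over the box. Its underside corners are at crop (247,402), (75,340) and (424,313), within about 2 px of a level tray at z=180, so 118 mm above the rim. Two coin rolls and the stick are in plain view, a pale sliver marks the third roll, and the lid is still at its stop.

```bash
python3 -c "
from rig import robot
print(robot.finish_job())"
```

```text
the job is handed in; nothing more can be done
None
```

The lid is fully back against its stop, and the arm is holding the coin tray level with its contents about 118 mm above the rim of the box; the job is handed in.

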